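# Nest the turned beakers and show the set to the inspection camera

## Robot

A 7-joint arm with a two-finger parallel gripper is mounted at the origin on a cart in front of the work surface, level with it; the furniture and walls round the work are solid. World frame = base frame: x ahead of the robot, y to its left, z up, the work surface at z = 0. Lengths are in m, angles in rad, forces in N, time in s.
With the tool pointing down it reaches from about 0.4 to 0.85 m from the base axis. Payload 4.5 kg.
Tool frame: the origin (TCP) lies at the very end of the fingers, on their centre line; the grasp point (between the pads) lies 19 mm behind it; z points along the fingers, y is the line along which they close (so a half turn about z gives the same grasp; the last joint's range is limited). The gripper opens to 88 mm and grips with 3 to 60 N. Pads are 18 mm wide; open, the fingers measure 123 mm over their backs; the gripper's body (75 mm by 187 mm) begins 45 mm behind the grasp point.
Start: joints at [1.196, 0.689, -0.195, 1.565, 0.157, 0.902, -0.215], TCP at [0.248, -0.574, 0.239] pointing down, gripper open.
Joint ranges: [-3.01, 3.01], [-0.46, 2.08], [-1.47, 1.51], [0.13, 2.56], [-1, 4.14], [0.04, 2.09], [-2.66, 2.66]. Speed limits (rad/s): [2.57, 2.57, 3.14, 3.14, 3.14, 3.14, 3.14].

## Interface

Orientations are given as a unit quaternion [x, y, z, w].
In Python, from plant import r, optics gives the robot as it stands.
- The arm moves only by the tool servo_tool, never from a script. Its arguments are lists of equal length, an entry for each row: "translation": the shift along the tool's x, y, z in m, a list of three; "turn": the turn, a rotation vector about the tool's x, y, z in rad, a list of three. In form: {"translation": [[dx, dy, dz], ...], "turn": [[rx, ry, rz], ...]}. A call has 1 to 10 rows; each row shifts and turns the commanded pose from where the row before left it, along the tool's axes as they then stand; what a row does not reach is not made up. A row lasts 1/8 s, in which the tool goes at most 62.5 mm and 10.7 degrees, less where a joint would pass 70% of its speed; a pose out of reach is approached as far as the arm can. A call is refused whole if a number of a shift passes 0.0625 or a number of a turn 0.188, either way. A call with a gripper value outside its range is refused whole. "grip" is the opening, from 0 (shut) to 1 (fully open), set as the call begins (left out, the last holds). The fingers move at their own pace and stop on an object; "grip_force" is the grip in N (left out, the last holds). Time passes only in rows, so rows that do not move let the fingers close. It gives the time, the measured TCP pose, the force, the opening and the grip force at its end, in the units of the state.
- r.get_state(): the state, without advancing time (a new reading comes with each control period).
- optics.snapshot(name): name is "scene" or "top" or "wrist"; returns a dict with "img" (480x640x3 uint8, red, green, blue), "z_map" (480x640 float32, m along the optical axis (not along the pixel's ray), 0 where there is no reading), "mtx" (3x3 intrinsics, pixels), "R" (3x3) and "t" (3): a world point X has camera coordinates R X + t. Camera axes: x right, y down, z forward; pixel columns grow to the right and rows downward; lengths in m; the calibration is good to about 2 mm. A picture is of the moment at which its call begins.
- r.finish_job(): hands the job in; it is judged then, once.
The state is a dict: "clock": time; "q": joint angles; "qd": joint speeds; "joint_torque": joint torques, N m; "tool_pos": TCP position; "eef_rot": TCP orientation; "contact_force": force on the tool from outside, world axes, zero at the start; "moment": the same for the moment, N m; "opening": opening from 0.0 (shut) to 1.0 (fully open); "finger_force": force on a finger pad.
Only numpy, scipy, OpenCV 4.12 (cv2) and the standard library are available. Lean on these libraries where they do the work, as an engineer would, in place of code of your own. Each camera call takes 0.05 s, during which the arm holds its last target. There are 200 camera calls.

## Task

Nest the three turned wooden beakers on the bench, the medium one in the large one and the small one in the medium one, each standing on the floor of the next. Then take the nest by the large beaker, lift it and hold it upright and still in front of the inspection camera for its picture: the middle of the large beaker straight ahead of the lens and level with it, 15 cm from the lens front, its peg handle pointing at the lens. Finish while still holding it there; do not bump the camera or shift the other things on the bench, and keep every beaker upright throughout.

Things in the scene. Friction and masses are not known exactly. Their poses are not given: they have to be found in the camera images.
- beaker_large: large beaker, turned pale wood, loose, 90 g: outer diameter 68 mm in its top 22 mm, 62 at the foot, 64 mm high, wall 3, floor 20 mm thick (inner width 62 mm at rim, 57 at floor). Peg handle 12 mm thick, ball end 16 mm, sticks out level along its own +x, 26 mm above the foot, to 62 mm from the axis. Origin: centre of underside; z up
- beaker_medium: medium beaker, same wood, no handle, loose, 70 g: outer diameter 56 mm in its top 22 mm, 50 at the foot, 60 mm high, wall 3, floor 20 mm thick (inner width 50 mm at rim, 45 at floor). Standing in the large one its foot is 20 mm above the large one's foot, its rim 16 mm above the large one's rim. Origin: centre of underside; z up
- beaker_small: small beaker, same wood, no handle, loose, 50 g: outer diameter 44 mm in its top 22 mm, 38 at the foot, 56 mm high, wall 3, floor 20 mm thick. Standing in the medium one its rim is 16 mm above the medium one's rim; the full nest is 96 mm high. Origin: centre of underside; z up
- large_middle (a point): point on the axis of the large beaker, 32 mm above its foot (half its height): the point to bring in front of the lens
- handle_tip (a point): outer end of the large beaker's peg handle, 62 mm from the axis, 26 mm above the foot
- lens (a point): centre of the front glass of the inspection camera's lens, 160 mm above the bench; its x axis is the line of sight, level, out of the lens; z up
- camera: inspection camera, grey housing with a black lens on a steel post and a 90 x 90 mm base plate, fixed to the bench, 182 mm high overall; origin: centre of the base's underside; its +x is the way the lens looks (lens front 45 mm ahead of the origin)
- wood_ring: bystander: wooden ring 44 mm across, 18 mm high, loose; origin about the centre of its underside
- lime_block: bystander: wooden block 45 x 85 x 28 mm, loose; origin about the centre of its underside
- wood_block_a: bystander: wooden block 60 x 100 x 34 mm, loose; origin about the centre of its underside
- sander: bystander: sanding block 62 x 120 x 30 mm, loose; origin about the centre of its underside
- cup: bystander: small plastic cup with a stick in it, 64 x 70 x 121 mm, loose; origin about the centre of its underside
Things that resemble listed ones, but are neither listed nor needed, are in the scene too. What is shaped like the beaker_medium but green is not meant.

How it is judged:
By the outcome, as a careful person would: the job done as asked, in the order asked, and still so for the second after the job is handed in, while the arm keeps its last pose, push and grip.
It also fails if it takes over 72 s, if anything falls off the work surface, if the arm or the gripper's body presses on something with over 40 N, if the wrist force passes 120 N, or if a joint passes its speed limit or range.

## Working session

There is one attempt and no reset: what is moved stays moved. The work goes in short steps, Python scripts to look and compute and a tool call to move; the robot and the scene stay as the last step left them, time stands still between calls to the robot, and variables do not carry over. Pictures are saved under pics/ and viewed, at most 10 in all, crops included, and the job is handed in when it is done.

Besides the shell and the picture viewer there is one more tool, called after ">>>" as name(argument=value, ...), one argument or row to a line, values as JSON. servo_tool: Moves the arm, as the interface text tells. Its arguments: {"type":"object","properties":{"translation":{"type":"array"},"turn":{"type":"array"},"grip":{"type":"number"},"grip_force":{"type":"number"}},"required":["translation","turn"]}

```bash
ls; mkdir -p pics; python3 - <<'E'
from plant import r, optics
import cv2, numpy as np
for n in("scene","top"):
    s=optics.snapshot(n); cv2.imwrite(f"pics/{n}0.png",s["img"][:,:,::-1]); np.savez(f"{n}0.npz",**s)
    print(n,s["mtx"],s["R"],s["t"], (s["z_map"]>0).mean())
print(r.get_state())
E
```

```text
pics
scene [[452.2968256    0.         313.91663956]
 [  0.         452.2968256  237.92546147]
 [  0.           0.           1.        ]] [[ 0.89318356 -0.44959259  0.00946692]
 [-0.3431581  -0.69503884 -0.6317939 ]
 [ 0.29062974  0.56105928 -0.7750786 ]] [-0.49778295  0.29896732  0.98140075] 0.9959602864583333
top [[515.45612019   0.         311.55398976]
 [  0.         515.45612019 235.87559512]
 [  0.           0.           1.        ]] [[-0.20073405 -0.97961085  0.00827235]
 [-0.89322235  0.17955111 -0.41220776]
 [ 0.40231788 -0.09013318 -0.91105232]] [0.15324125 0.55044033 1.20547971] 0.865810546875
{'clock': 0.1, 'q': array([ 1.19581485,  0.68990012, -0.19451902,  1.5662236 ,  0.15731739,
        0.90250301, -0.21509979]), 'qd': array([ 1.06863032e-03, -5.29875765e-04,  2.34418030e-04, -1.43138882e-03,
       -1.92168001e-05, -2.21054636e-04,  5.01783687e-05]), 'joint_torque': array([-3.57099285e-03, -5.28499246e+01, -1.27137400e+00, -1.53834343e+01,
       -5.25145477e-02,  2.08490368e-03,  2.70325245e-05]), 'tool_pos': array([ 0.24816462, -0.57300815,  0.23799459]), 'eef_rot': array([ 9.79175925e-01,  2.03011908e-01, -2.31579522e-04, -7.87435645e-04]), 'contact_force': array([ 0.33553311,  0.32429487, -0.03562529]), 'moment': array([0.01218459, 0.02631391, 0.00670372]), 'finger_force': 0.0, 'opening': 1.0010169060540386}
```

View pics/scene0.png

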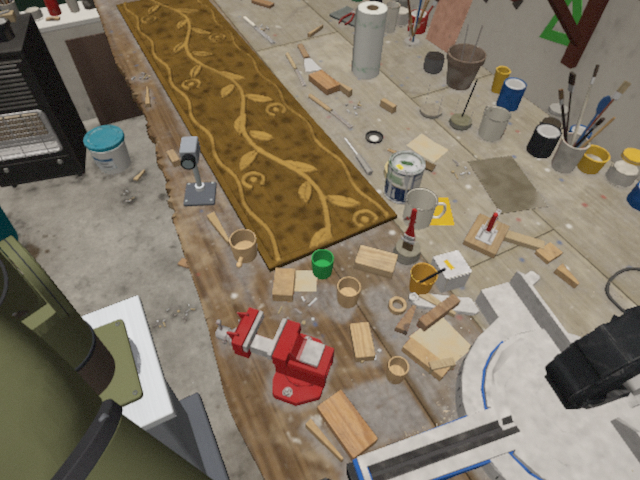

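View pics/top0.png

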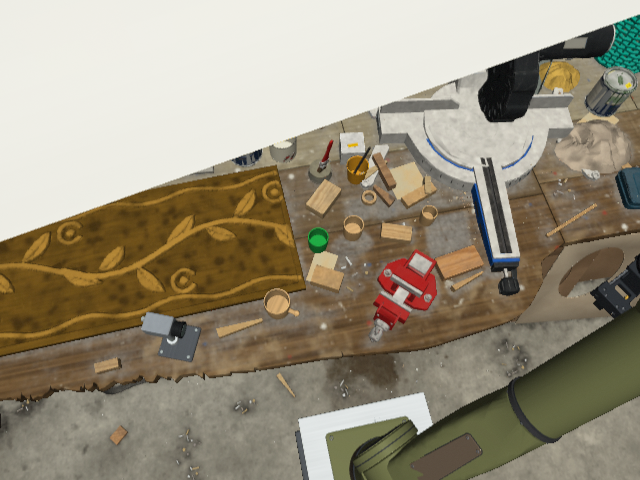

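Scene view: the large beaker with its peg is at (243,244), the tan medium one at (348,290), the small one at (398,369), and the camera at (195,165).
Candidates that could be confused: green lookalike (322,263), wood ring (397,304), orange cup (422,278). I choose the tan ones. In the top view they are at (277,302), (353,227) and (429,214).

```bash
cat > h.py <<'E'
import numpy as np, cv2
from scipy.optimize import least_squares
def cloud(s):
    v,u=np.mgrid[0:480,0:640]; z=s["z_map"]; K=s["mtx"]
    c=np.stack([(u-K[0,2])/K[0,0]*z,(v-K[1,2])/K[1,1]*z,z],-1)
    X=(c-s["t"])@s["R"]; X[z<=0]=np.nan; return X
def pix(s,X):
    c=s["R"]@np.asarray(X)+s["t"]; p=s["mtx"]@c; return p[:2]/p[2]
def ray(s,u,v,h):
    d=s["R"].T@np.linalg.solve(s["mtx"],[u,v,1]); o=-s["R"].T@s["t"]; return o+d*(h-o[2])/d[2]
def circ(P,r=None):
    f=lambda p:np.hypot(P[:,0]-p[0],P[:,1]-p[1])-(p[2] if r is None else r)
    o=least_squares(f,[*P.mean(0)[:2],.03],loss='soft_l1',f_scale=.002); return o.x, np.sqrt(np.mean(o.fun**2))
E
python3 - <<'E'
from h import *
px={"scene":dict(L=(243,238),M=(348,287),S=(398,366),G=(322,258)),"top":dict(L=(277,302),M=(353,227),S=(429,213),G=(318,239))}
H=dict(L=.064,M=.06,S=.056,G=.06);Rr=dict(L=.0325,M=.0265,S=.0205,G=.0265)
for n in px:
    s=dict(np.load(f"{n}0.npz")); X=cloud(s)
    for k,(u,v) in px[n].items():
        c=ray(s,u,v,H[k]); d=np.hypot(X[...,0]-c[0],X[...,1]-c[1])
        m=(d<.05)&(abs(X[...,2]-H[k])<.004); P=X[m]
        near=X[d<.05]; 
        print(n,k,"ray",c.round(3),"n",m.sum(),"zmax pct",np.nanpercentile(near[:,2],[1,50,95,99]).round(3))
        if m.sum()>8:
            a,e=circ(P); b,e2=circ(P,Rr[k]); print("   free",a.round(4),e.round(4),"fixed",b[:2].round(4),e2.round(4))
    # camera + handle + clutter
    if n=="scene": print("cam lens px", X[158,187].round(3),X[145,190].round(3))
    else: print("cam",X[325,155].round(3),X[327,180].round(3),X[342,180].round(3))
s=dict(np.load("top0.npz"));t=s["img"]
a=cv2.resize(t[180:360,110:310],(800,600)[:2] if 0 else (660,594),interpolation=2)
cv2.imwrite("pics/cropL.png",a[:,:,::-1])
E
```

```text
scene L ray [0.435 0.157 0.064] n 92 zmax pct [-0.005  0.022  0.062  0.065]
   free [0.4316 0.158  0.0322] 0.0015 fixed [0.4316 0.158 ] 0.0015
scene M ray [ 0.602 -0.087  0.06 ] n 90 zmax pct [-0.005  0.002  0.058  0.06 ]
   free [ 0.6047 -0.0839  0.0261] 0.0012 fixed [ 0.6047 -0.0839] 0.0012
scene S ray [ 0.601 -0.302  0.056] n 103 zmax pct [-0.006  0.     0.053  0.057]
   free [ 0.6018 -0.2998  0.0203] 0.0011 fixed [ 0.6018 -0.2998] 0.0011
scene G ray [0.586 0.015 0.06 ] n 87 zmax pct [-0.006  0.004  0.058  0.06 ]
   free [0.5874 0.0178 0.0261] 0.0013 fixed [0.5874 0.0178] 0.0014
cam lens px [0.379 0.378 0.177] [0.401 0.418 0.183]
top L ray [0.431 0.158 0.064] n 97 zmax pct [-0.817  0.007  0.064  0.067]
   free [0.4345 0.1589 0.0323] 0.0012 fixed [0.4345 0.1589] 0.0012
top M ray [ 0.599 -0.081  0.06 ] n 80 zmax pct [-0.004  0.005  0.06   0.064]
   free [ 0.6075 -0.0831  0.0262] 0.0015 fixed [ 0.6075 -0.0831] 0.0016
top S ray [ 0.601 -0.297  0.056] n 59 zmax pct [-0.005  0.003  0.055  0.06 ]
   free [ 0.6046 -0.2987  0.0202] 0.0013 fixed [ 0.6046 -0.2988] 0.0013
top G ray [0.583 0.02  0.06 ] n 71 zmax pct [-0.004  0.006  0.06   0.064]
   free [0.5905 0.0188 0.0263] 0.0012 fixed [0.5905 0.0188] 0.0013
cam [0.395 0.436 0.183] [0.38  0.382 0.18 ] [0.392 0.419 0.01 ]
```

View pics/cropL.png

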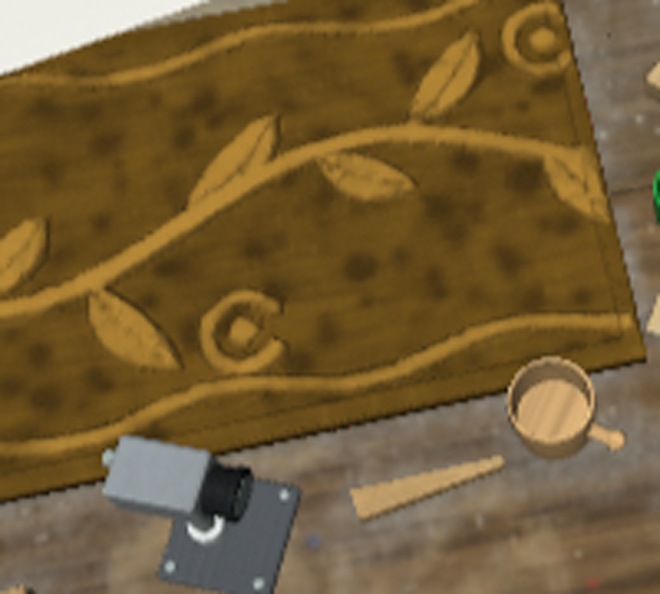

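The crop shows the large beaker at (551,405) with its peg ball at (617,440), pointing away from the camera. The camera lens faces the beaker from (225,490). Next I measure the camera and peg directions and the clutter heights.

```bash
python3 - <<'E'
from h import *
L=np.array([.433,.1585]);
for n in("scene","top"):
    s=dict(np.load(f"{n}0.npz")); X=cloud(s); I=s["img"].astype(int)
    hsv=cv2.cvtColor(s["img"],cv2.COLOR_RGB2HSV)
    box=(abs(X[...,0]-.39)<.1)&(abs(X[...,1]-.42)<.1)
    for lab,zl,zh in(("base",.004,.016),("top",.17,.19)):
        m=box&(X[...,2]>zl)&(X[...,2]<zh)
        if lab=="base": m&=(hsv[...,1]<70)
        k,lb,st,ct=cv2.connectedComponentsWithStats(m.astype(np.uint8)); j=1+np.argmax(st[1:,4]); P=X[lb==j]
        print(n,lab,len(P),cv2.minAreaRect((P[:,:2]*1000).astype(np.float32)), np.median(P[:,2]).round(4))
        if lab=="top": 
            V=hsv[...,2][lb==j]
            for q,mm in(("grey",V>90),("black",V<=60)):
                Q=P[mm]; print("  ",q,len(Q),Q.mean(0).round(4) if len(Q) else "", cv2.minAreaRect((Q[:,:2]*1000).astype(np.float32)) if len(Q)>5 else "")
    # handle
    d=np.hypot(X[...,0]-L[0],X[...,1]-L[1]); m=(d>.042)&(d<.066)&(X[...,2]>.018)&(X[...,2]<.04)
    P=X[m]; c=np.median(P,0); print(n,"handle",len(P),c.round(4),np.degrees(np.arctan2(*(c[:2]-L)[::-1])).round(1), "tipd",np.hypot(*(P[:,:2]-L).T).max().round(4))
    for k,c in dict(L=L,M=(.606,-.0835),S=(.603,-.299)).items():
        d=np.hypot(X[...,0]-c[0],X[...,1]-c[1]); m=(d>.045)&(d<.13)&(X[...,2]>.02)
        a=np.degrees(np.arctan2(X[...,1]-c[1],X[...,0]-c[0]))
        for b in range(-180,180,30):
            w=m&(a>=b)&(a<b+30)
            if w.sum()>15: print("  ",k,b,"n",w.sum(),"zmax",np.percentile(X[w][:,2],98).round(3),"dmin",np.percentile(d[w],3).round(3),end=";")
        print()
E
```

```text
scene base 630 ((392.992431640625, 419.67633056640625), (94.37570190429688, 91.38107299804688), 67.73331451416016) 0.0102
scene top 383 ((393.23040771484375, 419.75384521484375), (92.90813446044922, 43.42452621459961), 66.54441833496094) 0.1794
   grey 298 [0.397  0.427  0.1796] ((394.09686279296875, 421.1485595703125), (90.51144409179688, 43.01054382324219), 67.96756744384766)
   black 61 [0.3814 0.3854 0.1747] ((380.23602294921875, 388.73291015625), (24.130781173706055, 27.773319244384766), 71.38491821289062)
scene handle 153 [0.475  0.1304 0.0202] -33.8 tipd 0.0658
   L -150 n 31 zmax 0.033 dmin 0.047;   L -90 n 75 zmax 0.034 dmin 0.087;   L -60 n 146 zmax 0.029 dmin 0.053;   L -30 n 84 zmax 0.026 dmin 0.047;   L 0 n 70 zmax 0.026 dmin 0.049;   L 30 n 112 zmax 0.026 dmin 0.062;   L 60 n 50 zmax 0.024 dmin 0.076;
   M -120 n 383 zmax 0.031 dmin 0.083;   M 0 n 247 zmax 0.036 dmin 0.096;   M 30 n 215 zmax 0.037 dmin 0.092;   M 60 n 82 zmax 0.061 dmin 0.084;   M 90 n 354 zmax 0.061 dmin 0.076;
   S -180 n 91 zmax 0.032 dmin 0.123;   S -60 n 142 zmax 0.067 dmin 0.092;   S -30 n 433 zma
[... 876 characters left out ...]
 zmax 0.029 dmin 0.052;   L 0 n 269 zmax 0.029 dmin 0.052;   L 30 n 335 zmax 0.029 dmin 0.053;   L 60 n 125 zmax 0.027 dmin 0.077;   L 90 n 90 zmax 0.026 dmin 0.055;
   M -120 n 279 zmax 0.035 dmin 0.08;   M -60 n 16 zmax 0.025 dmin 0.103;   M 0 n 163 zmax 0.043 dmin 0.1;   M 30 n 182 zmax 0.041 dmin 0.095;   M 60 n 127 zmax 0.065 dmin 0.083;   M 90 n 232 zmax 0.065 dmin 0.078;
   S -180 n 69 zmax 0.037 dmin 0.12;   S -60 n 70 zmax 0.072 dmin 0.097;   S -30 n 221 zmax 0.037 dmin 0.07;   S 0 n 148 zmax 0.032 dmin 0.06;   S 30 n 103 zmax 0.03 dmin 0.063;   S 60 n 17 zmax 0.033 dmin 0.106;   S 90 n 343 zmax 0.035 dmin 0.065;   S 120 n 59 zmax 0.034 dmin 0.07;   S 150 n 18 zmax 0.036 dmin 0.122;
```

```bash
python3 - <<'E'
from h import *
for n,c0,p in(("scene",(.4316,.158),(239,263)),("top",(.4345,.1589),(297,313))):
    s=dict(np.load(f"{n}0.npz")); X=cloud(s)
    print(n,ray(s,*p,.028).round(4))
    d=np.hypot(X[...,0]-c0[0],X[...,1]-c0[1]); a=np.degrees(np.arctan2(X[...,1]-c0[1],X[...,0]-c0[0]))
    m=(d>.040)&(d<.068)&(X[...,2]>.015)&(a<-90)
    P=X[m];c=np.median(P,0);print(len(P),c,np.median(a[m]),np.percentile(a[m],[5,95]),d[m].max(),np.percentile(X[m][:,2],95))
E
```

```text
scene [0.4031 0.1146 0.028 ]
44 [0.40250531 0.1139279  0.02922162] -123.40150886087193 [-130.59159068 -118.02787602] 0.06180298585750842 0.03292148809748353
top [0.4028 0.1125 0.028 ]
40 [0.40514108 0.11707901 0.03302984] -125.38700733888571 [-130.86035731 -118.17792805] 0.06156236541800251 0.0374218530859347
```

```bash
cat >> h.py <<'E'
from scipy.spatial.transform import Rotation as Ro
def go(st,p,yaw=None):
    "tool-frame shift (to p) and turn needed to stand vertical at y-yaw (deg)"
    R=Ro.from_quat(st["eef_rot"]); y=R.as_matrix()[:,1]; yc=np.degrees(np.arctan2(y[1],y[0]))
    yt=np.radians(yc if yaw is None else yaw)
    yv=np.array([np.cos(yt),np.sin(yt),0]); z=np.array([0,0,-1.]); T=Ro.from_matrix(np.stack([np.cross(yv,z),yv,z],1))
    print("yaw",yc.round(2),"tool shift",R.inv().apply(np.asarray(p)-st["tool_pos"]).round(4),"turn",(R.inv()*T).as_rotvec().round(4),"q7",st["q"][6].round(2),"t",st["clock"],"pos",st["tool_pos"].round(4))
E
python3 - <<'E'
from h import *
from plant import r
go(r.get_state(),(.606,-.0835,.19))
X=cloud(dict(np.load("scene0.npz")))
m=(X[...,0]>.35)&(X[...,0]<.7)&(abs(X[...,1])<.4)&(X[...,2]>.08)
for x in np.arange(.3,.75,.05):
    print(x.round(2),[ (round(float(np.nanmax(np.r_[0,X[...,2][(abs(X[...,0]-x)<.025)&(abs(X[...,1]-y)<.025)]])),2)) for y in np.arange(-.5,.45,.05)])
E
```

```text
yaw -66.57 tool shift [ 0.523  -0.3068  0.0484] turn [-0.0016  0.0001  0.    ] q7 -0.22 t 0.1 pos [ 0.2482 -0.573   0.238 ]
0.3 [0.0, 0.0, 0.0, 0.0, 0.0, 0.0, 0.0, 0.13, 0.14, 0.11, 0.0, 0.0, 0.0, 0.0, 0.0, 0.0, 0.0, 0.0, 0.0]
0.35 [0.0, 0.05, 0.06, 0.0, 0.0, 0.03, 0.13, 0.13, 0.14, 0.13, 0.0, 0.0, 0.0, 0.0, 0.0, 0.0, 0.0, 0.0, 0.18]
0.4 [0.0, 0.07, 0.07, 0.03, 0.03, 0.11, 0.13, 0.13, 0.13, 0.0, 0.0, 0.0, 0.04, 0.07, 0.06, 0.02, 0.02, 0.17, 0.18]
0.45 [0.08, 0.08, 0.08, 0.03, 0.03, 0.11, 0.13, 0.13, 0.02, 0.03, 0.04, 0.03, 0.05, 0.07, 0.07, 0.02, 0.02, 0.02, 0.02]
0.5 [0.08, 0.08, 0.08, 0.03, 0.03, 0.09, 0.1, 0.02, 0.01, 0.03, 0.04, 0.04, 0.03, 0.03, 0.03, 0.03, 0.03, 0.03, 0.03]
0.55 [0.08, 0.08, 0.0, 0.0, 0.01, 0.03, 0.03, 0.03, 0.0, 0.01, 0.06, 0.06, 0.03, 0.02, 0.02, 0.02, 0.02, 0.03, 0.03]
0.6 [0.08, 0.08, 0.01, 0.0, 0.06, 0.03, 0.03, 0.03, 0.06, 0.06, 0.06, 0.06, 0.03, 0.02, 0.02, 0.02, 0.02, 0.02, 0.03]
0.65 [0.08, 0.08, 0.07, 0.03, 0.03, 0.03, 0.02, 0.0, 0.06, 0.06, 0.04, 0.0, 0.03, 0.03, 0.02, 0.03, 0.03, 0.02, 0.03]
0.7 [0.34, 0.32, 0.08, 0.07, 0.03, 0.03, 0.03, 0.02, 0.02, 0.04, 0.04, 0.0, 0.02, 0.03, 0.03, 0.03, 0.03, 0.03, 0.03]
```

>>> servo_tool(
  translation=[
    [0.0523, -0.0307, 0],
    [0.0523, -0.0307, 0],
    [0.0523, -0.0307, 0],
    [0.0523, -0.0307, 0],
    [0.0523, -0.0307, 0],
    [0.0523, -0.0307, 0],
    [0.0523, -0.0307, 0],
    [0.0523, -0.0307, 0],
    [0.0523, -0.0307, 0],
    [0.0523, -0.0307, 0],
  ],
  turn=[
    [0, 0, 0],
    [0, 0, 0],
    [0, 0, 0],
    [0, 0, 0],
    [0, 0, 0],
    [0, 0, 0],
    [0, 0, 0],
    [0, 0, 0],
    [0, 0, 0],
    [0, 0, 0],
  ],
  grip=1.0,
)

```text
clock: 1.35
tool_pos: [0.607, -0.0823, 0.2384]
eef_rot: [0.979, 0.203, -0.0, 0.0]
contact_force: [0.2, -1.0, -0.8]
opening: 1.004
finger_force: 0.0
```

>>> servo_tool(
  translation=[
    [0, 0, 0],
    [0, 0, 0],
  ],
  turn=[
    [0, 0, 0],
    [0, 0, 0],
  ],
)

```text
clock: 1.6
tool_pos: [0.6056, -0.0846, 0.2381]
eef_rot: [0.979, 0.203, -0.001, 0.0]
contact_force: [0.1, -0.5, -0.0]
opening: 0.999
finger_force: 0.0
```

```bash
cat > w.py <<'E'
import sys
from h import *
from plant import r, optics
def wrist(name,things):
    s=optics.snapshot("wrist"); cv2.imwrite(f"pics/{name}.png",s["img"][:,:,::-1]); np.savez(name+".npz",**s); X=cloud(s)
    for k,c,h,rr in things:
        d=np.hypot(X[...,0]-c[0],X[...,1]-c[1]); m=(d<rr+.015)&(abs(X[...,2]-h)<.004)
        print(k,m.sum(),"px",pix(s,(*c,h)).round(0), "zs",np.nanpercentile(X[d<rr+.01][:,2],[50,95,99]).round(4) if (d<rr+.01).any() else "")
        if m.sum()>20: a,e=circ(X[m]); b,e2=circ(X[m],rr-.0015); print("  free",a.round(4),e.round(4),"fixed",b[:2].round(4),e2.round(4))
    return s,X
E
python3 - <<'E'
from w import *
wrist("w1",[("M",(.606,-.0835),.06,.028),("S",(.603,-.299),.056,.022),("G",(.589,.018),.06,.028),("L",(.433,.1585),.064,.034)])
go(r.get_state(),(.606,-.0835,.048))
E
```

```text
M 740 px [319. 201.] zs [0.3187 0.3361 0.3368]
  free [ 0.6041 -0.0838  0.0262] 0.0009 fixed [ 0.6041 -0.0838] 0.001
S 582 px [532. 292.] zs [0.0266 0.0553 0.0562]
  free [ 0.601  -0.299   0.0202] 0.001 fixed [ 0.6009 -0.299 ] 0.001
G 829 px [198. 172.] zs [0.0201 0.3095 0.3139]
  free [0.5871 0.0178 0.0262] 0.0009 fixed [0.5871 0.0178] 0.001
L 467 px [ -9. 271.] zs [0.0258 0.0622 0.0637]
  free [0.4315 0.1577 0.0321] 0.001 fixed [0.4313 0.1583] 0.001
yaw -66.69 tool shift [ 0.0019 -0.0018  0.1903] turn [ 0.0007  0.0021 -0.    ] q7 -1.2 t 1.65 pos [ 0.6053 -0.0857  0.2383]
```

View pics/w1.png

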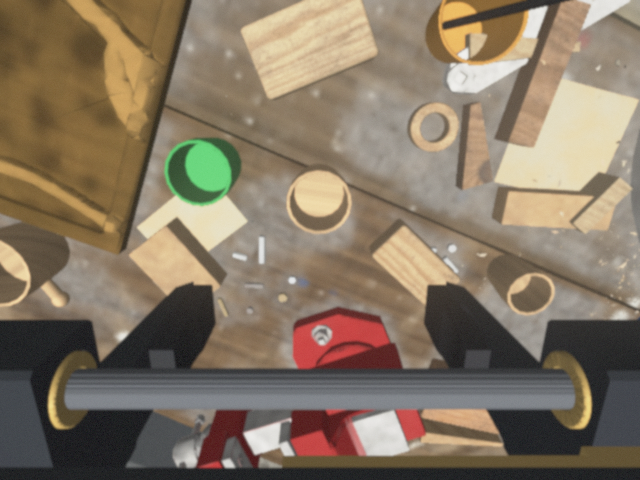

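The wrist view shows the tan medium beaker at (319,201), the green one at (203,171), the small one at (529,291) and the large one at left (20,270). The rim fits agree with the scene view to 1 mm. Descending on the medium beaker.

>>> servo_tool(
  translation=[
    [0, -0.002, 0.04],
    [0, 0, 0.05],
    [0, 0, 0.04],
    [0, 0, 0.03],
    [0, 0, 0.02],
    [0, 0, 0.008],
    [0, 0, 0],
    [0, 0, 0],
  ],
  turn=[
    [0, 0, 0],
    [0, 0, 0],
    [0, 0, 0],
    [0, 0, 0],
    [0, 0, 0],
    [0, 0, 0],
    [0, 0, 0],
    [0, 0, 0],
  ],
)

```text
clock: 2.65
tool_pos: [0.6064, -0.0823, 0.0518]
eef_rot: [0.979, 0.203, 0.001, 0.0]
contact_force: [0.4, 0.4, -0.6]
opening: 0.999
finger_force: 0.0
```

```bash
python3 - <<'E'
from w import *
go(r.get_state(),(.6043,-.0838,.048))
wrist("w2",[("M",(.6043,-.0838),.06,.028)])
E
```

```text
yaw -66.59 tool shift [-0.0025  0.0005  0.0038] turn [ 0.0011 -0.0018  0.    ] q7 -1.24 t 2.65 pos [ 0.6064 -0.0823  0.0518]
M 3285 px [323. 319.] zs [0.059  0.1494 0.1504]
  free [ 0.6045 -0.0836  0.0261] 0.0038 fixed [ 0.6044 -0.0837] 0.0037
```

View pics/w2.png

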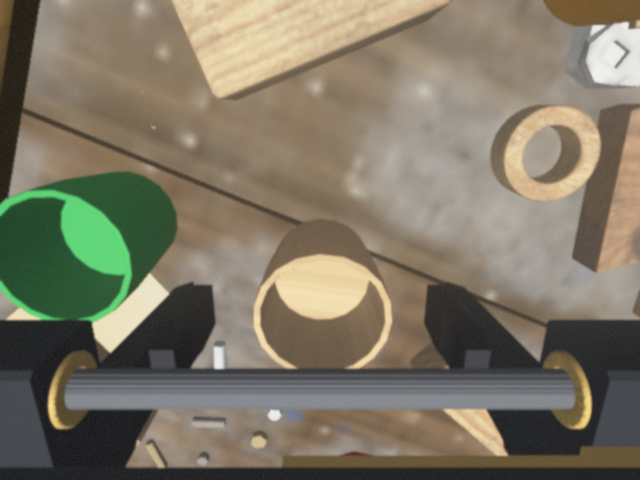

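The medium beaker sits centred between the fingers at (323,315). A small correction, then close.

>>> servo_tool(
  translation=[
    [-0.0015, 0, 0.003],
    [0, 0, 0],
    [0, 0, 0],
  ],
  turn=[
    [0, 0, 0],
    [0, 0, 0],
    [0, 0, 0],
  ],
)

```text
clock: 3.08
tool_pos: [0.6042, -0.0827, 0.0478]
eef_rot: [0.979, 0.203, 0.0, 0.0]
contact_force: [-0.3, -0.2, -0.3]
opening: 1.002
finger_force: 0.0
```

>>> servo_tool(
  translation=[
    [0, 0, 0],
    [0, 0, 0],
    [0, 0, 0],
    [0, 0, 0],
    [0, 0, 0],
    [0, 0, 0],
  ],
  turn=[
    [0, 0, 0],
    [0, 0, 0],
    [0, 0, 0],
    [0, 0, 0],
    [0, 0, 0],
    [0, 0, 0],
  ],
  grip=0.5,
  grip_force=15,
)

```text
clock: 3.82
tool_pos: [0.6043, -0.0828, 0.0478]
eef_rot: [0.979, 0.203, 0.0, 0.0]
contact_force: [0.5, 0.7, -0.1]
opening: 0.631
finger_force: 15.0
```

>>> servo_tool(
  translation=[
    [0, 0, -0.015],
    [0, 0, -0.03],
    [0, 0, -0.04],
    [0, 0, -0.04],
    [0, 0, -0.02],
    [0, 0, 0],
  ],
  turn=[
    [0, 0, 0],
    [0, 0, 0],
    [0, 0, 0],
    [0, 0, 0],
    [0, 0, 0],
    [0, 0, 0],
  ],
)

```text
clock: 4.58
tool_pos: [0.6052, -0.0827, 0.1951]
eef_rot: [0.979, 0.203, 0.002, 0.001]
contact_force: [-0.4, -0.8, -1.2]
opening: 0.632
finger_force: 15.0
```

```bash
python3 - <<'E'
from w import *
go(r.get_state(),(.4315,.158,.2))
E
```

```text
yaw -66.58 tool shift [-0.0637 -0.2899 -0.0057] turn [ 0.0019 -0.0037  0.    ] q7 -1.21 t 4.575 pos [ 0.6052 -0.0827  0.1951]
```

>>> servo_tool(
  translation=[
    [-0.004, -0.018, 0],
    [-0.009, -0.04, 0],
    [-0.01, -0.046, 0],
    [-0.01, -0.046, 0],
    [-0.01, -0.046, 0],
    [-0.01, -0.046, 0],
    [-0.0075, -0.032, 0],
    [-0.003, -0.016, 0],
    [0, 0, 0],
    [0, 0, 0],
  ],
  turn=[
    [0, 0, 0],
    [0, 0, 0],
    [0, 0, 0],
    [0, 0, 0],
    [0, 0, 0],
    [0, 0, 0],
    [0, 0, 0],
    [0, 0, 0],
    [0, 0, 0],
    [0, 0, 0],
  ],
)

```text
clock: 5.82
tool_pos: [0.4308, 0.1572, 0.1924]
eef_rot: [0.979, 0.202, -0.0, 0.0]
contact_force: [-0.3, -0.2, -1.0]
opening: 0.631
finger_force: 15.0
```

```bash
cat > m.py <<'E'
from w import *
E
python3 - <<'E'
from w import *
go(r.get_state(),(.4315,.158,.2))
s,X=wrist("w3",[("L",(.4315,.158),.064,.034),("M@",(.4315,.158),.212,.028)])
go(r.get_state(),(.4315,.158,.2))
s=optics.snapshot("scene"); np.savez("s3.npz",**s); X=cloud(s); tp=r.get_state()["tool_pos"]
d=np.hypot(X[...,0]-tp[0],X[...,1]-tp[1]);P=X[(d<.033)&(X[...,2]>.13)&(X[...,2]<.185)]; print(len(P),P.min(0),circ(P,.026))
E
```

```text
yaw -66.64 tool shift [ 0.0009 -0.0004 -0.0076] turn [ 0.0007  0.0007 -0.    ] q7 -1.69 t 5.825 pos [0.4308 0.1572 0.1924]
L 797 px [320. 217.] zs [0.2547 0.2896 0.2908]
  free [0.4308 0.1587 0.0321] 0.0009 fixed [0.4304 0.1585] 0.001
M@ 1573 px [321. 327.] zs [0.2358 0.2896 0.2908]
  free [0.4549 0.1685 0.0394] 0.0034 fixed [0.4348 0.1596] 0.0076
yaw -66.68 tool shift [ 0.0008 -0.0007 -0.0076] turn [ 0.0007  0.0005 -0.    ] q7 -1.69 t 5.875 pos [0.431  0.1571 0.1924]
316 [0.4035068  0.12904307 0.14115837] (array([0.43106108, 0.15694369, 0.03      ]), np.float64(0.00222876081166538))
```

View pics/w3.png

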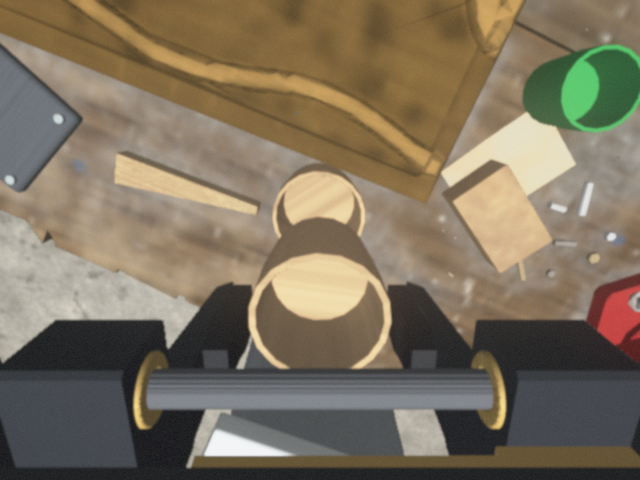

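The held medium beaker at (320,315) lines up with the large one at (320,205). Lowering it in.

>>> servo_tool(
  translation=[
    [0.0005, -0.0013, 0.02],
    [0, 0, 0.03],
    [0, 0, 0.025],
    [0, 0, 0.015],
    [0, 0, 0.012],
    [0, 0, 0.01],
    [0, 0, 0.006],
    [0, 0, 0.004],
    [0, 0, 0.001],
    [0, 0, 0],
  ],
  turn=[
    [0, 0, 0],
    [0, 0, 0],
    [0, 0, 0],
    [0, 0, 0],
    [0, 0, 0],
    [0, 0, 0],
    [0, 0, 0],
    [0, 0, 0],
    [0, 0, 0],
    [0, 0, 0],
  ],
)

```text
clock: 7.18
tool_pos: [0.4307, 0.1596, 0.0699]
eef_rot: [0.979, 0.203, 0.0, 0.0]
contact_force: [0.3, -0.1, -1.4]
opening: 0.635
finger_force: 15.0
```

>>> servo_tool(
  translation=[
    [0, 0, 0],
    [0, 0, 0],
  ],
  turn=[
    [0, 0, 0],
    [0, 0, 0],
  ],
)

```text
clock: 7.42
tool_pos: [0.4306, 0.1596, 0.0699]
eef_rot: [0.979, 0.203, 0.0, -0.0]
contact_force: [-0.0, 0.7, -0.8]
opening: 0.633
finger_force: 15.0
```

>>> servo_tool(
  translation=[
    [0, 0, 0.0015],
    [0, 0, 0],
    [0, 0, 0],
  ],
  turn=[
    [0, 0, 0],
    [0, 0, 0],
    [0, 0, 0],
  ],
)

```text
clock: 7.8
tool_pos: [0.4306, 0.1595, 0.0682]
eef_rot: [0.979, 0.203, -0.0, 0.0]
contact_force: [0.4, 0.1, -0.7]
opening: 0.634
finger_force: 15.0
```

>>> servo_tool(
  translation=[
    [0, 0, 0],
    [0, 0, 0],
    [0, 0, 0],
    [0, 0, -0.005],
    [0, 0, -0.015],
    [0, 0, -0.03],
    [0, 0, -0.04],
    [0, 0, -0.04],
    [0, 0, -0.02],
    [0, 0, 0],
  ],
  turn=[
    [0, 0, 0],
    [0, 0, 0],
    [0, 0, 0],
    [0, 0, 0],
    [0, 0, 0],
    [0, 0, 0],
    [0, 0, 0],
    [0, 0, 0],
    [0, 0, 0],
    [0, 0, 0],
  ],
  grip=0.9,
)

```text
clock: 9.05
tool_pos: [0.4313, 0.1598, 0.2196]
eef_rot: [0.979, 0.203, 0.002, -0.0]
contact_force: [0.4, 0.2, 0.3]
opening: 0.898
finger_force: 0.0
```

```bash
python3 - <<'E'
from w import *
wrist("w4",[("L",(.431,.1585),.064,.034),("M",(.431,.1585),.08,.028)])
go(r.get_state(),(.321,.240,.22))
go(r.get_state(),(.6012,-.2993,.21))
E
```

```text
L 1054 px [322. 210.] zs [0.2995 0.3176 0.3183]
  free [0.433  0.1591 0.0302] 0.0028 fixed [0.431  0.1588] 0.0037
M 929 px [322. 216.] zs [0.3001 0.3176 0.3184]
  free [0.4297 0.1598 0.0261] 0.0009 fixed [0.4297 0.1598] 0.001
yaw -66.58 tool shift [-0.0686 -0.1174 -0.0016] turn [ 0.0001 -0.0011  0.    ] q7 -1.69 t 9.1 pos [0.4306 0.1595 0.2185]
yaw -66.58 tool shift [-0.0258  0.4888  0.0085] turn [ 0.0001 -0.0011  0.    ] q7 -1.69 t 9.1 pos [0.4306 0.1595 0.2185]
```

The medium rim reads 80 mm high and concentric, so it is seated. A quick empty reach test at the inspection pose.

>>> servo_tool(
  translation=[
    [-0.02, -0.034, 0.01],
    [-0.027, -0.047, 0.025],
    [-0.0216, -0.0364, 0.02],
    [0, 0, 0],
    [0, 0, 0],
  ],
  turn=[
    [0, 0, 0],
    [0, 0, 0],
    [0, 0, 0],
    [0, 0, 0],
    [0, 0, 0],
  ],
)

```text
clock: 9.72
tool_pos: [0.3211, 0.2395, 0.1627]
eef_rot: [0.979, 0.203, -0.0, 0.001]
contact_force: [0.6, 0.3, 1.1]
opening: 0.902
finger_force: 0.0
```

```bash
python3 - <<'E'
from w import *
st=r.get_state(); print(st["q"].round(2))
go(st,(.321,.240,.1635))
go(st,(.6012,-.2993,.21))
s,X=wrist("w5",[])
# camera in wrist view
hsv=cv2.cvtColor(s["img"],cv2.COLOR_RGB2HSV)
box=(abs(X[...,0]-.39)<.1)&(abs(X[...,1]-.42)<.1)
for zl,zh in((.003,.02),(.165,.19)):
    m=box&(X[...,2]>zl)&(X[...,2]<zh)&(hsv[...,1]<70); P=X[m]
    if len(P)>20: print(len(P),cv2.minAreaRect((P[:,:2]*1000).astype(np.float32)),np.median(P[:,2]))
print(pix(s,(.378,.378,.16)))
E
```

```text
[-0.74  0.57 -0.02  2.29  0.05  0.28 -1.97]
yaw -66.59 tool shift [ 0.0001 -0.0005 -0.0008] turn [ 0.0011  0.0011 -0.    ] q7 -1.97 t 9.725 pos [0.3211 0.2395 0.1627]
yaw -66.59 tool shift [ 0.0429  0.6057 -0.0467] turn [ 0.0011  0.0011 -0.    ] q7 -1.97 t 9.725 pos [0.3211 0.2395 0.1627]
10749 ((376.2669982910156, 390.4996032714844), (70.1493148803711, 144.8695526123047), 23.686046600341797) 0.011299927767067518
114 ((379.6849365234375, 376.1896057128906), (2.3174753189086914, 7.649266242980957), 67.4151382446289) 0.16643780351707432
[11.39073753 15.1728732 ]
```

>>> servo_tool(
  translation=[
    [0.001, 0.01, -0.03],
    [0.003, 0.045, -0.0167],
    [0.0045, 0.06, 0],
    [0.0045, 0.06, 0],
    [0.0045, 0.06, 0],
    [0.0045, 0.06, 0],
    [0.0045, 0.06, 0],
    [0.0045, 0.06, 0],
    [0.0045, 0.06, 0],
    [0.0044, 0.06, 0],
  ],
  turn=[
    [0, 0, 0],
    [0, 0, 0],
    [0, 0, 0],
    [0, 0, 0],
    [0, 0, 0],
    [0, 0, 0],
    [0, 0, 0],
    [0, 0, 0],
    [0, 0, 0],
    [0, 0, 0],
  ],
)

```text
clock: 11.02
tool_pos: [0.5702, -0.2394, 0.2104]
eef_rot: [0.98, 0.201, 0.0, 0.0]
contact_force: [0.6, 0.6, -0.5]
opening: 0.898
finger_force: 0.0
```

>>> servo_tool(
  translation=[
    [0.0035, 0.05, 0],
    [0.001, 0.02, 0],
    [0, 0, 0],
    [0, 0, 0],
  ],
  turn=[
    [0, 0, 0],
    [0, 0, 0],
    [0, 0, 0],
    [0, 0, 0],
  ],
  grip=0.8,
)

```text
clock: 11.52
tool_pos: [0.6014, -0.297, 0.21]
eef_rot: [0.979, 0.203, -0.0, -0.001]
contact_force: [0.4, -0.5, 0.1]
opening: 0.801
finger_force: 0.0
```

```bash
python3 - <<'E'
from w import *
wrist("w6",[("S",(.6012,-.2993),.056,.022)])
go(r.get_state(),(.6012,-.2993,.044))
E
```

```text
S 648 px [323. 210.] zs [0.2906 0.3079 0.3086]
  free [ 0.6013 -0.2996  0.0202] 0.0009 fixed [ 0.6013 -0.2996] 0.001
yaw -66.53 tool shift [-0.0015  0.0027  0.1661] turn [-0.0011  0.      0.    ] q7 -0.9 t 11.575 pos [ 0.6016 -0.2964  0.2101]
```

>>> servo_tool(
  translation=[
    [-0.0015, 0.0027, 0.03],
    [0, 0, 0.05],
    [0, 0, 0.04],
    [0, 0, 0.025],
    [0, 0, 0.015],
    [0, 0, 0.006],
    [0, 0, 0],
    [0, 0, 0],
  ],
  turn=[
    [0, 0, 0],
    [0, 0, 0],
    [0, 0, 0],
    [0, 0, 0],
    [0, 0, 0],
    [0, 0, 0],
    [0, 0, 0],
    [0, 0, 0],
  ],
)

```text
clock: 12.58
tool_pos: [0.6026, -0.3008, 0.0451]
eef_rot: [0.979, 0.203, 0.001, 0.001]
contact_force: [-0.7, -0.7, -1.0]
opening: 0.797
finger_force: 0.0
```

```bash
python3 - <<'E'
from w import *
go(r.get_state(),(.6013,-.2996,.044))
E
```

```text
yaw -66.58 tool shift [-0.0007 -0.0017  0.0011] turn [ 0.0015 -0.0014  0.    ] q7 -0.93 t 12.575 pos [ 0.6026 -0.3008  0.0451]
```

>>> servo_tool(
  translation=[
    [0, -0.0012, 0.001],
    [0, 0, 0],
    [0, 0, 0],
    [0, 0, 0],
    [0, 0, 0],
    [0, 0, 0],
  ],
  turn=[
    [0, 0, 0],
    [0, 0, 0],
    [0, 0, 0],
    [0, 0, 0],
    [0, 0, 0],
    [0, 0, 0],
  ],
  grip=0.35,
  grip_force=15,
)

```text
clock: 13.32
tool_pos: [0.6016, -0.2995, 0.0431]
eef_rot: [0.979, 0.203, 0.0, 0.0]
contact_force: [-0.6, -0.2, 3.0]
opening: 0.494
finger_force: 15.0
```

>>> servo_tool(
  translation=[
    [0, 0, -0.015],
    [0, 0, -0.03],
    [0, 0, -0.04],
    [0, 0, -0.045],
    [0, 0, -0.03],
    [0, 0, -0.02],
    [0, 0, 0],
  ],
  turn=[
    [0, 0, 0],
    [0, 0, 0],
    [0, 0, 0],
    [0, 0, 0],
    [0, 0, 0],
    [0, 0, 0],
    [0, 0, 0],
  ],
)

```text
clock: 14.2
tool_pos: [0.6024, -0.2999, 0.2254]
eef_rot: [0.979, 0.203, 0.002, 0.001]
contact_force: [0.1, -0.1, -0.1]
opening: 0.496
finger_force: 15.0
```

```bash
python3 - <<'E'
from w import *
go(r.get_state(),(.4299,.1595,.225))
E
```

```text
yaw -66.59 tool shift [ 0.0242 -0.4901 -0.0011] turn [ 0.0033 -0.0031  0.    ] q7 -0.89 t 14.2 pos [ 0.6024 -0.2999  0.2254]
```

>>> servo_tool(
  translation=[
    [0.001, -0.0201, 0],
    [0.002, -0.04, 0],
    [0.003, -0.055, 0],
    [0.003, -0.055, 0],
    [0.003, -0.055, 0],
    [0.003, -0.055, 0],
    [0.003, -0.055, 0],
    [0.0022, -0.055, 0],
    [0.002, -0.05, 0],
    [0.001, -0.03, 0],
  ],
  turn=[
    [0, 0, 0],
    [0, 0, 0],
    [0, 0, 0],
    [0, 0, 0],
    [0, 0, 0],
    [0, 0, 0],
    [0, 0, 0],
    [0, 0, 0],
    [0, 0, 0],
    [0, 0, 0],
  ],
)

```text
clock: 15.45
tool_pos: [0.434, 0.1436, 0.2224]
eef_rot: [0.979, 0.205, -0.001, -0.0]
contact_force: [-0.3, -1.0, 0.1]
opening: 0.496
finger_force: 15.0
```

>>> servo_tool(
  translation=[
    [0.001, -0.02, 0],
    [0, 0, 0],
    [0, 0, 0],
    [0, 0, 0],
  ],
  turn=[
    [0, 0, 0],
    [0, 0, 0],
    [0, 0, 0],
    [0, 0, 0],
  ],
)

```text
clock: 15.95
tool_pos: [0.4291, 0.1586, 0.2227]
eef_rot: [0.979, 0.202, -0.0, 0.0]
contact_force: [-0.4, -0.8, -0.7]
opening: 0.497
finger_force: 15.0
```

```bash
python3 - <<'E'
from w import *
wrist("w7",[("M",(.43,.1595),.08,.028),("L",(.431,.1585),.064,.034)])
go(r.get_state(),(.4299,.1595,.0846))
s=optics.snapshot("scene"); X=cloud(s); tp=r.get_state()["tool_pos"]
d=np.hypot(X[...,0]-tp[0],X[...,1]-tp[1]);P=X[(d<.026)&(X[...,2]>.16)&(X[...,2]<.22)]; print(len(P),P.min(0) if len(P) else "",circ(P,.0205)); cv2.imwrite("pics/s7.png",s["img"][100:340,130:390,::-1])
E
```

```text
M 719 px [320. 211.] zs [0.2855 0.32   0.3211]
  free [0.4297 0.1598 0.0261] 0.0009 fixed [0.4295 0.1597] 0.001
L 936 px [321. 205.] zs [0.3001 0.32   0.3211]
  free [0.4318 0.1589 0.0309] 0.0028 fixed [0.4303 0.1586] 0.0034
yaw -66.69 tool shift [ 0.0011 -0.0005  0.1382] turn [ 0.0006  0.0003 -0.    ] q7 -1.73 t 16.0 pos [0.4291 0.1587 0.2228]
236 [0.40784519 0.13671067 0.1790595 ] (array([0.42989373, 0.15919533, 0.03      ]), np.float64(0.0014183620260199072))
```

>>> servo_tool(
  translation=[
    [0.001, -0.0005, 0.02],
    [0, 0, 0.035],
    [0, 0, 0.03],
    [0, 0, 0.018],
    [0, 0, 0.012],
    [0, 0, 0.01],
    [0, 0, 0.007],
    [0, 0, 0.0045],
    [0, 0, 0.001],
    [0, 0, 0],
  ],
  turn=[
    [0, 0, 0],
    [0, 0, 0],
    [0, 0, 0],
    [0, 0, 0],
    [0, 0, 0],
    [0, 0, 0],
    [0, 0, 0],
    [0, 0, 0],
    [0, 0, 0],
    [0, 0, 0],
  ],
)

```text
clock: 17.3
tool_pos: [0.4296, 0.1608, 0.0856]
eef_rot: [0.979, 0.203, 0.0, -0.0]
contact_force: [0.0, 0.2, -0.1]
opening: 0.498
finger_force: 15.0
```

>>> servo_tool(
  translation=[
    [0, 0, 0.001],
    [0, 0, 0],
  ],
  turn=[
    [0, 0, 0],
    [0, 0, 0],
  ],
)

```text
clock: 17.55
tool_pos: [0.4296, 0.1608, 0.0845]
eef_rot: [0.979, 0.203, 0.0, 0.0]
contact_force: [0.6, 0.5, -0.2]
opening: 0.498
finger_force: 15.0
```

>>> servo_tool(
  translation=[
    [0, 0, 0.001],
    [0, 0, 0],
  ],
  turn=[
    [0, 0, 0],
    [0, 0, 0],
  ],
)

```text
clock: 17.8
tool_pos: [0.4295, 0.1607, 0.0834]
eef_rot: [0.979, 0.203, -0.0, 0.0]
contact_force: [-0.8, -0.2, 0.5]
opening: 0.5
finger_force: 15.0
```

>>> servo_tool(
  translation=[
    [0, 0, 0],
    [0, 0, 0],
    [0, 0, 0],
    [0, 0, -0.005],
    [0, 0, -0.015],
    [0, 0, -0.03],
    [0, 0, -0.04],
    [0, 0, -0.04],
    [0, 0, -0.02],
    [0, 0, 0],
  ],
  turn=[
    [0, 0, 0],
    [0, 0, 0],
    [0, 0, 0],
    [0, 0, 0],
    [0, 0, 0],
    [0, 0, 0],
    [0, 0, 0],
    [0, 0, 0],
    [0, 0, 0],
    [0, 0, 0],
  ],
  grip=0.8,
)

```text
clock: 19.05
tool_pos: [0.4303, 0.161, 0.2348]
eef_rot: [0.979, 0.203, 0.002, -0.0]
contact_force: [0.1, 0.2, 0.0]
opening: 0.798
finger_force: 0.0
```

```bash
python3 - <<'E'
from w import *
s,X=wrist("w8",[("L",(.431,.1585),.064,.034),("M",(.43,.1595),.08,.028),("S",(.43,.16),.096,.022)])
c=(.4308,.1588)
d=np.hypot(X[...,0]-c[0],X[...,1]-c[1]); a=np.degrees(np.arctan2(X[...,1]-c[1],X[...,0]-c[0]))
m=(d>.042)&(d<.068)&(X[...,2]>.012)&(X[...,2]<.045)&(a<-80)&(a>-170)
P=X[m]; print("handle",len(P),np.median(a[m]) if len(P) else "", pix(s,(.397,.113,.026)))
m2=(d>.034)&(d<.0355)&(X[...,2]>.05)
z=X[(d<.034)&(d>.0305)&(X[...,2]>.05)&(X[...,2]<.07)]; print("Lrim circ",len(z),circ(z,.0325))
go(r.get_state(),(.4308,.1588,.23),133)
E
```

```text
L 1212 px [323. 205.] zs [0.3143 0.3326 0.3335]
  free [0.4376 0.1598 0.0262] 0.0076 fixed [0.4314 0.1586] 0.0109
M 919 px [322. 211.] zs [0.315  0.3328 0.3336]
  free [0.4308 0.1601 0.0249] 0.003 fixed [0.4295 0.1598] 0.0037
S 716 px [322. 216.] zs [0.3155 0.3328 0.3336]
  free [0.4292 0.1608 0.0202] 0.0009 fixed [0.4292 0.1608] 0.001
handle 228 -123.91310021558846 [352.29439355 245.50639432]
Lrim circ 799 (array([0.43063953, 0.15887078, 0.03      ]), np.float64(0.0009407423500479383))
yaw -66.59 tool shift [0.0004 0.0022 0.0037] turn [-1.6000e-03 -4.0000e-04  2.7998e+00] q7 -1.73 t 19.1 pos [0.4295 0.1607 0.2337]
```

View pics/w8.png

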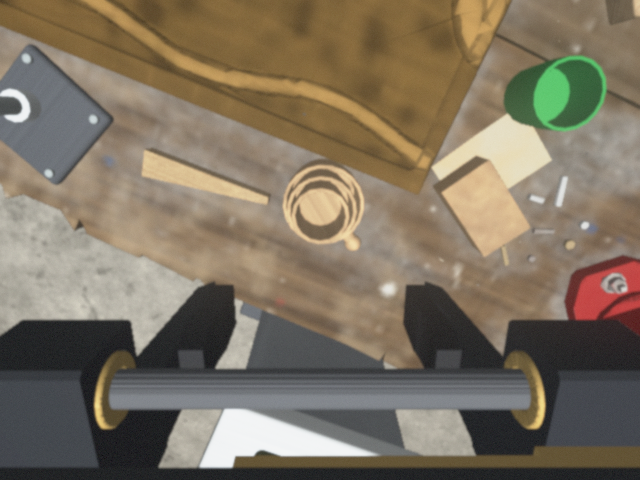

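The nest is at (322,205) with three concentric rims and the peg ball at (352,243). The camera base screws are at (27,58), (93,119) and (48,174). Turning the tool to take the large beaker, and using the screws to check the camera's direction.

>>> servo_tool(
  translation=[
    [0, 0, 0],
    [0, 0, 0],
    [0, 0, 0],
    [0, 0, 0],
    [0, 0, 0],
    [0, 0, 0],
    [0, 0, 0],
    [0, 0, 0],
    [0, 0, 0],
  ],
  turn=[
    [0, 0, -0.184],
    [0, 0, -0.184],
    [0, 0, -0.184],
    [0, 0, -0.184],
    [0, 0, -0.184],
    [0, 0, -0.184],
    [0, 0, -0.184],
    [0, 0, -0.184],
    [0, 0, -0.184],
  ],
  grip=1.0,
)

```text
clock: 20.23
tool_pos: [0.4286, 0.1604, 0.232]
eef_rot: [0.51, 0.86, -0.001, -0.001]
contact_force: [-1.1, 0.2, -0.7]
opening: 1.0
finger_force: 0.0
```

>>> servo_tool(
  translation=[
    [0, 0, 0],
    [0, 0, 0],
    [0, 0, 0],
    [0, 0, 0],
    [0, 0, 0],
    [0, 0, 0],
    [0, 0, 0],
    [0, 0, 0],
    [0, 0, 0],
    [0, 0, 0],
  ],
  turn=[
    [0, 0, -0.184],
    [0, 0, -0.184],
    [0, 0, -0.184],
    [0, 0, -0.184],
    [0, 0, -0.184],
    [0, 0, -0.184],
    [0, 0, -0.184],
    [0, 0, -0.184],
    [0, 0, -0.184],
    [0, 0, 0],
  ],
)

```text
clock: 21.48
tool_pos: [0.4287, 0.1604, 0.232]
eef_rot: [-0.285, 0.959, 0.001, -0.002]
contact_force: [-0.1, -1.0, -0.7]
opening: 1.002
finger_force: 0.0
```

```bash
python3 - <<'E'
from w import *
s=dict(np.load("w8.npz"))
P=[ray(s,*p,.011) for p in((27,58),(93,119),(48,174))]
C=[ray(s,*p,.011) for p in((33,44),(113,120),(57,184))]
for Q in(P,C):
    a,b,c=[q[:2] for q in Q]; print("centre",((a+c)/2).round(4) ,"angs",[np.degrees(np.arctan2(*(v)[::-1])).round(1) for v in(b-a,c-b)],"len",[np.hypot(*v).round(4) for v in(b-a,c-b)])
go(r.get_state(),(.4307,.1588,.037),123)
s,X=wrist("w9",[])
E
```

```text
centre [0.3907 0.4227] angs [np.float64(-113.1), np.float64(157.7)] len [np.float64(0.0703), np.float64(0.0716)]
centre [0.3942 0.4165] angs [np.float64(-113.6), np.float64(156.5)] len [np.float64(0.0861), np.float64(0.0859)]
yaw 123.1 tool shift [-0.0013 -0.0029  0.195 ] turn [ 0.0021 -0.0026  0.0017] q7 0.82 t 21.475 pos [0.4287 0.1604 0.232 ]
```

>>> servo_tool(
  translation=[
    [-0.0013, -0.0029, 0.03],
    [0, 0, 0.05],
    [0, 0, 0.03],
    [0, 0, 0],
    [0, 0, 0],
  ],
  turn=[
    [0, 0, 0],
    [0, 0, 0],
    [0, 0, 0],
    [0, 0, 0],
    [0, 0, 0],
  ],
)

```text
clock: 22.15
tool_pos: [0.4324, 0.1597, 0.1242]
eef_rot: [-0.285, 0.958, 0.0, 0.001]
contact_force: [0.7, 0.7, 0.7]
opening: 1.003
finger_force: 0.0
```

```bash
python3 - <<'E'
from w import *
st=r.get_state(); print(st["q"].round(2))
go(st,(.4307,.1588,.037),123)
s,X=wrist("w10",[])
c=(.4307,.1588); d=np.hypot(X[...,0]-c[0],X[...,1]-c[1]); z=X[(d<.034)&(d>.0305)&(X[...,2]>.05)&(X[...,2]<.07)]; print("Lrim circ",len(z),circ(z,.0325))
P=X[(abs(X[...,2]-.096)<.004)&(d<.03)];print("S",circ(P,.0205) if len(P)>20 else len(P))
E
```

```text
[ 0.08  0.84 -0.91  2.13  1.07  0.73  0.59]
yaw 123.14 tool shift [0.002  0.0002 0.0872] turn [0.0002 0.0011 0.0024] q7 0.59 t 22.15 pos [0.4324 0.1597 0.1242]
Lrim circ 1722 (array([0.43019703, 0.15875417, 0.03      ]), np.float64(0.000981585818476923))
S (array([0.42848484, 0.16053498, 0.03      ]), np.float64(0.0009827389278758468))
```

>>> servo_tool(
  translation=[
    [0.001, 0, 0.03],
    [0, 0, 0.03],
    [0, 0, 0.018],
    [0, 0, 0.007],
    [0, 0, 0],
    [0, 0, 0],
  ],
  turn=[
    [0, 0, 0],
    [0, 0, 0],
    [0, 0, 0],
    [0, 0, 0],
    [0, 0, 0],
    [0, 0, 0],
  ],
)

```text
clock: 22.95
tool_pos: [0.4319, 0.1588, 0.0393]
eef_rot: [-0.285, 0.958, 0.0, 0.001]
contact_force: [0.1, 0.5, -0.6]
opening: 1.003
finger_force: 0.0
```

```bash
python3 - <<'E'
from w import *
st=r.get_state(); print(st["q"].round(2),st["contact_force"].round(1))
go(st,(.4304,.1588,.037),123)
E
```

```text
[ 0.    0.98 -0.77  2.17  1.37  0.63  0.34] [ 0.1  0.5 -0.6]
yaw 123.17 tool shift [0.0013 0.0008 0.0023] turn [-0.0002  0.0017  0.0029] q7 0.34 t 22.95 pos [0.4319 0.1588 0.0393]
```

>>> servo_tool(
  translation=[
    [0.001, 0, 0.0015],
    [0, 0, 0],
    [0, 0, 0],
    [0, 0, 0],
    [0, 0, 0],
    [0, 0, 0],
    [0, 0, 0],
  ],
  turn=[
    [0, 0, 0],
    [0, 0, 0],
    [0, 0, 0],
    [0, 0, 0],
    [0, 0, 0],
    [0, 0, 0],
    [0, 0, 0],
  ],
  grip=0.6,
  grip_force=25,
)

```text
clock: 23.82
tool_pos: [0.4306, 0.1578, 0.0371]
eef_rot: [-0.286, 0.958, -0.0, 0.0]
contact_force: [-0.7, -1.6, 5.2]
opening: 0.755
finger_force: 24.8
```

>>> servo_tool(
  translation=[
    [0, 0, -0.01],
    [0, 0, -0.02],
    [0, 0, -0.03],
    [0, 0, -0.035],
    [0, 0, -0.03],
    [0, 0, -0.02],
    [0, 0, -0.012],
    [0, 0, 0],
    [0, 0, 0],
  ],
  turn=[
    [0, 0, 0],
    [0, 0, 0],
    [0, 0, 0],
    [0, 0, 0],
    [0, 0, 0],
    [0, 0, 0],
    [0, 0, 0],
    [0, 0, 0],
    [0, 0, 0],
  ],
)

```text
clock: 24.95
tool_pos: [0.4301, 0.1575, 0.1931]
eef_rot: [-0.286, 0.958, -0.0, -0.001]
contact_force: [-0.9, -0.2, -3.0]
opening: 0.758
finger_force: 24.8
```

```bash
python3 - <<'E'
from w import *
st=r.get_state(); print(st["q"].round(2),st["contact_force"].round(1))
go(st,(.3181,.2395,.1655),123)
E
```

```text
[ 0.15  0.73 -1.    2.08  0.86  0.83  0.77] [-0.9 -0.2 -3. ]
yaw 123.19 tool shift [0.0488 0.1299 0.0276] turn [ 0.0001 -0.0016  0.0032] q7 0.77 t 24.95 pos [0.4301 0.1575 0.1931]
```

>>> servo_tool(
  translation=[
    [0, 0, 0],
    [0, 0, 0],
    [0, 0, 0],
    [0, 0, 0],
    [0, 0, 0],
    [0, 0, 0],
    [0, 0, 0],
    [0, 0, 0],
    [0, 0, 0],
    [0, 0, 0],
  ],
  turn=[
    [0, 0, 0.08],
    [0, 0, 0.16],
    [0, 0, 0.16],
    [0, 0, 0.16],
    [0, 0, 0.16],
    [0, 0, 0.16],
    [0, 0, 0.16],
    [0, 0, 0.16],
    [0, 0, 0.16],
    [0, 0, 0.16],
  ],
)

```text
clock: 26.2
tool_pos: [0.4299, 0.1578, 0.193]
eef_rot: [0.455, 0.89, -0.001, -0.001]
contact_force: [-0.6, -0.6, -2.6]
opening: 0.759
finger_force: 24.8
```

>>> servo_tool(
  translation=[
    [0, 0, 0],
    [0, 0, 0],
    [0, 0, 0],
    [0, 0, 0],
    [0, 0, 0],
    [0, 0, 0],
    [0, 0, 0],
    [0, 0, 0],
    [0, 0, 0],
    [0, 0, 0],
  ],
  turn=[
    [0, 0, 0.16],
    [0, 0, 0.16],
    [0, 0, 0.16],
    [0, 0, 0.16],
    [0, 0, 0.16],
    [0, 0, 0.16],
    [0, 0, 0.16],
    [0, 0, 0.16],
    [0, 0, 0.144],
    [0, 0, 0],
  ],
)

```text
clock: 27.45
tool_pos: [0.43, 0.158, 0.1932]
eef_rot: [0.925, 0.38, -0.001, 0.0]
contact_force: [0.1, 0.5, -2.4]
opening: 0.754
finger_force: 24.8
```

```bash
python3 - <<'E'
from w import *
st=r.get_state(); print(st["q"].round(2),st["contact_force"].round(1),st["opening"])
go(st,(.3181,.2395,.165),-45.5)
E
```

```text
[-0.34  0.56 -0.17  2.1   0.19  0.5  -1.45] [ 0.1  0.5 -2.4] 0.7544655013770524
yaw -45.37 tool shift [-0.0223 -0.1366  0.0283] turn [-0.      0.0017  0.0024] q7 -1.45 t 27.45 pos [0.43   0.158  0.1932]
```

>>> servo_tool(
  translation=[
    [-0.002, -0.012, 0],
    [-0.004, -0.025, 0.004],
    [-0.005, -0.03, 0.006],
    [-0.005, -0.03, 0.008],
    [-0.004, -0.025, 0.006],
    [-0.0023, -0.0146, 0.0043],
    [0, 0, 0],
    [0, 0, 0],
    [0, 0, 0],
  ],
  turn=[
    [0, 0, 0],
    [0, 0, 0],
    [0, 0, 0],
    [0, 0, 0],
    [0, 0, 0],
    [0, 0, 0],
    [0, 0, 0],
    [0, 0, 0],
    [0, 0, 0],
  ],
)

```text
clock: 28.58
tool_pos: [0.3195, 0.2393, 0.1657]
eef_rot: [0.926, 0.378, 0.0, 0.0]
contact_force: [-0.1, -0.1, -1.6]
opening: 0.752
finger_force: 24.8
```

```bash
python3 - <<'E'
from w import *
st=r.get_state(); print(st["q"].round(2),st["contact_force"].round(1),st["opening"])
go(st,(.3181,.2395,.165),-45.5)
s=optics.snapshot("scene"); np.savez("s11.npz",**s); X=cloud(s); c=np.array([.3181,.2395])
cv2.imwrite("pics/s11.png",cv2.resize(s["img"][100:280,120:340,::-1],(770,630)[:1]+(595,) if 0 else (720,589)))
t=optics.snapshot("top"); np.savez("t11.npz",**t); w=optics.snapshot("wrist"); np.savez("w11.npz",**w)
hsv=cv2.cvtColor(s["img"],cv2.COLOR_RGB2HSV)
for n,S in(("scene",s),("top",t),("wrist",w)):
    X=cloud(S); d=np.hypot(X[...,0]-c[0],X[...,1]-c[1]); a=np.degrees(np.arctan2(X[...,1]-c[1],X[...,0]-c[0]))
    m=(d>.042)&(d<.07)&(X[...,2]>.13)&(X[...,2]<.175)&(abs(a-67)<35)
    P=X[m]; print(n,"handle",len(P),(np.median(P,0).round(4),np.median(a[m]).round(1),d[m].max().round(4),np.percentile(P[:,2],[3,97]).round(4)) if len(P) else "")
    b=(d>.025)&(d<.038)&(X[...,2]>.125)&(X[...,2]<.2); P=X[b]
    print("   body",len(P),np.percentile(P[:,2],[1,50,99]).round(4) if len(P) else "")
    for h,rr in((.192,.0325),(.208,.0265),(.224,.0205)):
        q=(d<rr+.006)&(abs(X[...,2]-h)<.004)&(d>rr-.006)
        if q.sum()>25: a1,e=circ(X[q],rr); print("   rim",h,q.sum(),a1[:2].round(4),e.round(4),np.median(X[q][:,2]).round(4))
E
```

```text
[-0.7   0.56 -0.09  2.29  0.17  0.29 -1.74] [-0.1 -0.1 -1.6] 0.7524822325201135
yaw -45.56 tool shift [-0.0009 -0.0011  0.0007] turn [ 0.0003 -0.0004 -0.001 ] q7 -1.74 t 28.575 pos [0.3195 0.2393 0.1657]
scene handle 0 
   body 573 [0.1288 0.1717 0.1988]
   rim 0.192 104 [0.3185 0.2417] 0.0027 0.1911
   rim 0.208 70 [0.3199 0.2394] 0.003 0.2073
   rim 0.224 35 [0.3217 0.2363] 0.0016 0.2225
top handle 0 
   body 157 [0.1319 0.1787 0.1976]
   rim 0.192 44 [0.3213 0.2398] 0.0015 0.1928
   rim 0.208 30 [0.3221 0.2394] 0.0015 0.2094
wrist handle 1565 (array([0.3395, 0.287 , 0.1595]), np.float64(65.6), np.float64(0.0612), array([0.1548, 0.1622]))
   body 13073 [0.134  0.1877 0.1995]
   rim 0.192 5236 [0.3167 0.2383] 0.0024 0.1918
   rim 0.208 4458 [0.3174 0.2389] 0.0028 0.2077
   rim 0.224 4270 [0.3202 0.238 ] 0.001 0.2232
```

View pics/s11.png

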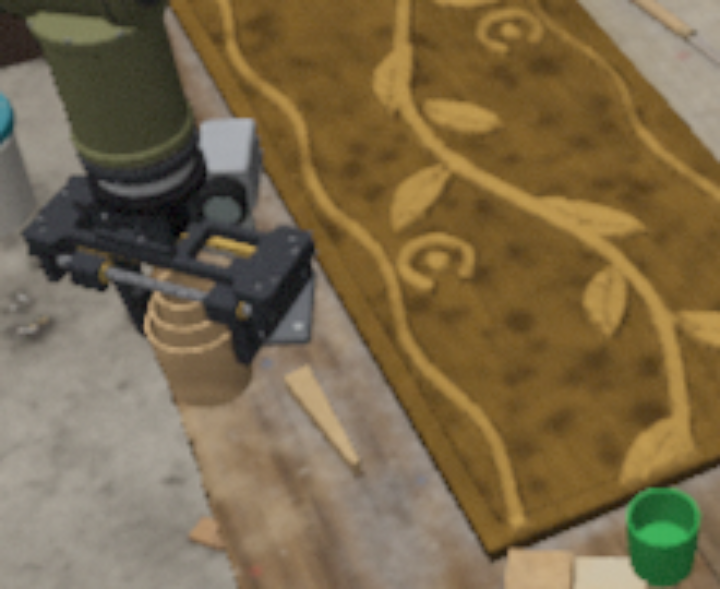

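The picture shows the nest held upright at (205,330), with the grey camera behind the gripper at (230,170). Next I measure the nest axis, peg and lens in the wrist depth map.

```bash
python3 - <<'E'
from h import *
s=dict(np.load("w11.npz")); X=cloud(s); c=np.array([.319,.239])
d=np.hypot(X[...,0]-c[0],X[...,1]-c[1]); z=X[...,2]
q=(abs(z-.1915)<.002)&(d>.029)&(d<.036); a,e=circ(X[q],.0325); print("Lrim",q.sum(),a[:2].round(4),e)
q=(z>.135)&(z<.165)&(d>.025)&(d<.037); P=X[q]; print("Lbody",len(P))
hm=(d>.04)&(d<.07)&(z>.14)&(z<.175)&(abs(np.degrees(np.arctan2(X[...,1]-c[1],X[...,0]-c[0]))-67)<35); P=X[hm]
v=np.linalg.svd(P[:,:2]-P[:,:2].mean(0))[2][0] if 0 else np.linalg.eigh(np.cov(P[:,:2].T))[1][:,1]; print("handle axis",np.degrees(np.arctan2(v[1],v[0]))%180, P.mean(0).round(4))
box=(abs(X[...,0]-.385)<.06)&(X[...,1]>.35)&(X[...,1]<.48)
for zl,zh in((.004,.016),(.12,.14),(.14,.165),(.165,.176),(.176,.19)):
    m=box&(z>zl)&(z<zh); P=X[m]
    if len(P)>20:
        u=np.array([-.3843,-.9232]); o=np.array([.393,.4195]); f=(P[:,:2]-o)@u; l=(P[:,:2]-o)@np.array([-u[1],u[0]])
        print(zl,len(P),"fwd",np.percentile(f,[1,50,99]).round(4),"lat",np.percentile(l,[1,50,99]).round(4),np.median(P[:,2]).round(4))
print(pix(s,(.3757,.378,.16)))
out=s["img"].copy(); cv2.imwrite("pics/w11.png",out[:,:,::-1])
E
```

```text
Lrim 3209 [0.3177 0.239 ] 0.0011507997742529908
Lbody 1835
handle axis 66.17202909234825 [0.339  0.2859 0.1591]
0.004 2643 fwd [0.0183 0.0374 0.0448] lat [-0.0454 -0.0235  0.0197] 0.0111
[137.53942288 -85.99671281]
```

View pics/w11.png

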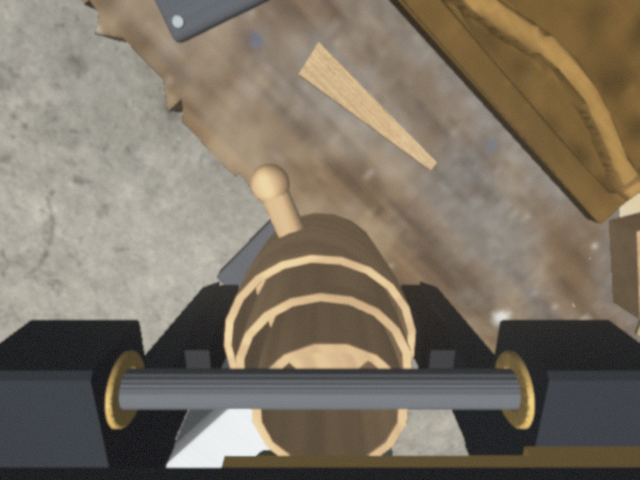

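```bash
python3 - <<'E'
from h import *
s=dict(np.load("w11.npz")); X=cloud(s); z=X[...,2]
b=ray(s,270,183,.154); 
for c in((.3177,.239),(.3185,.239),(.3193,.2391)): print("ball",b.round(4),np.degrees(np.arctan2(b[1]-c[1],b[0]-c[0])).round(2),np.hypot(*(b[:2]-c)).round(4))
u=np.array([-.3843,-.9232]);o=np.array([.393,.4195]);n=np.array([-u[1],u[0]])
m=(abs(X[...,0]-.385)<.08)&(X[...,1]>.35)&(z>.007)&(z<.016)&(cv2.cvtColor(s["img"],cv2.COLOR_RGB2HSV)[...,1]<90); P=X[m][:,:2]-o; f=P@u; l=P@n
E=[(k+.0025,np.percentile(f[(l>k)&(l<k+.005)],97)) for k in np.arange(-.04,.03,.005) if ((l>k)&(l<k+.005)).sum()>30]
E=np.array(E); print(E.round(4).tolist()); k=np.polyfit(E[:,0],E[:,1],1); print("edge skew deg",np.degrees(np.arctan(k[0])))
E
```

```text
ball [0.3393 0.2885 0.154 ] 66.43 0.054
ball [0.3393 0.2885 0.154 ] 67.21 0.0536
ball [0.3393 0.2885 0.154 ] 67.97 0.0532
[[-0.0375, 0.0441], [-0.0325, 0.0444], [-0.0275, 0.0441], [-0.0225, 0.0443], [-0.0175, 0.0441], [-0.0125, 0.0442], [-0.0075, 0.0443], [-0.0025, 0.0446], [0.0025, 0.0446], [0.0075, 0.0446], [0.0125, 0.0446], [0.0175, 0.0448]]
edge skew deg 0.6080449665815448
```

>>> servo_tool(
  translation=[
    [0, -0.001, 0],
    [0, 0, 0],
    [0, 0, 0],
    [0, 0, 0],
    [0, 0, 0],
    [0, 0, 0],
    [0, 0, 0],
    [0, 0, 0],
  ],
  turn=[
    [0, 0, 0],
    [0, 0, 0],
    [0, 0, 0],
    [0, 0, 0],
    [0, 0, 0],
    [0, 0, 0],
    [0, 0, 0],
    [0, 0, 0],
  ],
)

```text
clock: 29.72
tool_pos: [0.3181, 0.2405, 0.1656]
eef_rot: [0.926, 0.379, -0.0, 0.0]
contact_force: [-0.3, -0.0, -3.6]
opening: 0.76
finger_force: 24.8
```

```bash
python3 - <<'E'
from w import *
st=r.get_state(); go(st,(.3177,.2396,.165),-45.5); print(abs(st["qd"]).max(),st["contact_force"])
print(r.finish_job())
E
```

```text
yaw -45.49 tool shift [-0.0009  0.0003  0.0006] turn [0.     0.     0.0002] q7 -1.74 t 29.725 pos [0.3181 0.2405 0.1656]
0.001370717561117273 [-0.32887248 -0.02483692 -3.58986354]
the job is handed in; nothing more can be done
None
```

The three beakers are nested and the nest is held upright and still, 15 cm from the lens, peg handle pointing at it, to within about 1–2 mm and 1° by my measurements; I handed the job in at 29.7 s, and no verdict came back.

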